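# Sort solid from hollow spacers by weight

## Robot

A 7-joint arm with a two-finger parallel gripper is mounted at the origin on a cart in front of the work surface, level with it; the furniture and walls round the work are solid. World frame = base frame: x ahead of the robot, y to its left, z up, the work surface at z = 0. Lengths are in m, angles in rad, forces in N, time in s.
With the tool pointing down it reaches from about 0.35 to 0.9 m from the base axis. Payload 19.9 kg.
Tool frame: the origin (TCP) lies at the very end of the fingers, on their centre line; the grasp point (between the pads) lies bot.tcp_to_grasp behind it (bot.tcp_to_grasp is the distance from the TCP to the grasp point, in m); x points along the fingers, z is the direction in which the jaws open and shut, and the axes are right-handed (so a half turn about x gives the same grasp; the last joint's range is limited). The gripper opens to 94 mm and grips with 3 to 60 N. Pads are 16 mm wide; open, the fingers measure 119 mm over their backs; the gripper's body (75 mm by 177 mm) begins 78 mm behind the grasp point.
Start: joints at [1.073, 0.417, -0.01, 1.614, 0.005, 1.111, -0.053], TCP at [0.275, -0.561, 0.205] pointing down, gripper open.
Joint ranges: [-2.81, 2.81], [-0.39, 2.02], [-1.27, 1.25], [0.06, 2.57], [-1.19, 4.33], [0.19, 2], [-2.82, 2.82]. Speed limits (rad/s): [1.89, 1.89, 2.39, 2.39, 3.01, 3.01, 3.01].

## Interface

Orientations are given as a unit quaternion [w, x, y, z].
In Python, from plant import bot gives the robot as it stands.
- The arm moves only by the shell command python3 -m pendant 'ROWS' [FORCE]. ROWS is JSON, a list that holds one entry, the list of rows, each a list of 5 numbers: the shift along the tool's x, y, z in cm, then the turn about the tool's x in degrees, then the opening, from -1 (shut) to 1 (fully open). In form: [[[dx, dy, dz, yaw, hand], ...]]. A call has 1 to 12 rows; each row shifts and turns the pose as measured when the row begins, along the tool's axes as they then stand; what a row does not reach is not made up. A row lasts 1/12 s, in which the tool goes at most 41.7 mm and 7.16 degrees, less where a joint would pass 70% of its speed; a pose out of reach is approached as far as the arm can. A call is refused whole if a number of a shift passes 4.17 or a number of a turn 7.16, either way. A call with a gripper value outside its range is refused whole. The fingers move at their own pace and stop on an object; FORCE is the grip in N (left out, the last holds). Time passes only in rows, so rows that do not move let the fingers close. It gives the time, the measured TCP pose, the force and the opening at its end, in the units of the state.
- bot.observe(): the state, without advancing time (a new reading comes with each control period).
- bot.capture(name): name is "side" or "top"; returns (picture, depth): 420x560x3 uint8, red, green, blue; 420x560 float32, m along the optical axis (not along the pixel's ray), 0 where there is no reading.
- bot.camera_model(name): a dict with "fovy" (degrees; the focal length in pixels is half the picture's height over the tangent of half this angle, whatever the lens; pixels are square), "cx", "cy" (the principal point, pixels), "k1" (the pictures are not rectified: a ray, as slopes to the right and down, at radius r is drawn at 1 + k1 r^2 times it, then the intrinsics apply), "position" and "rotation" of the camera in the world. Camera axes: x right, y down, z forward; pixel columns grow to the right and rows downward; lengths in m; the calibration is good to about 2 mm. A picture is of the moment at which its call begins. camera_model takes no time and is no camera call.
- bot.close_job(): hands the job in, once; it reports no verdict.
The state is a dict: "clock": time; "joint_pos": joint angles; "qd": joint speeds; "effort": joint torques, N m; "tool_pos": TCP position; "orientation": TCP orientation; "force": force on the tool from outside, world axes, zero at the start; "ft_torque": the same for the moment, N m; "finger_gap": opening from 0.0 (shut) to 1.0 (fully open).
Only numpy, scipy, OpenCV 4.12 (cv2) and the standard library are available. Lean on these libraries where they do the work, as an engineer would, in place of code of your own. Each camera call takes 0.05 s, during which the arm holds its last target.

## Task

The four steel spacers look alike, but some are solid and some are hollow. Feel by lifting which is which, then stand every solid one upright in the long narrow tray and every hollow one upright in the square tray. Do not push the other things out of their places.

Things in the scene. Friction and masses are not known exactly. Their poses are not given: they have to be found in the camera images.
- spacer_1: one of four look-alike turned steel spacers: upright cylinder, 42 mm diameter, 75 mm tall, closed flat ends, a fine groove near each end; stands on the table. Origin: centre of its underside, z up its axis. Solid (0.57 to 0.80 kg) or hollow (0.16 to 0.22 kg): this differs each time, whatever its name, and shows only in its weight. At most three are of one kind
- spacer_2: one of four look-alike turned steel spacers: upright cylinder, 42 mm diameter, 75 mm tall, closed flat ends, a fine groove near each end; stands on the table. Origin: centre of its underside, z up its axis. Solid (0.57 to 0.80 kg) or hollow (0.16 to 0.22 kg): this differs each time, whatever its name, and shows only in its weight. At most three are of one kind
- spacer_3: one of four look-alike turned steel spacers: upright cylinder, 42 mm diameter, 75 mm tall, closed flat ends, a fine groove near each end; stands on the table. Origin: centre of its underside, z up its axis. Solid (0.57 to 0.80 kg) or hollow (0.16 to 0.22 kg): this differs each time, whatever its name, and shows only in its weight. At most three are of one kind
- spacer_4: one of four look-alike turned steel spacers: upright cylinder, 42 mm diameter, 75 mm tall, closed flat ends, a fine groove near each end; stands on the table. Origin: centre of its underside, z up its axis. Solid (0.57 to 0.80 kg) or hollow (0.16 to 0.22 kg): this differs each time, whatever its name, and shows only in its weight. At most three are of one kind
- long_tray: the tray for SOLID spacers: long narrow sheet-aluminium tray, outside 206 mm (its x axis) by 70 mm (its y axis), walls 3 mm thick and 28 mm high (rim to 29 mm), floor about 3 mm thick; fixed to the table. Origin: centre of its underside. Left or right of the spacers; three spacers fit in a row along its x axis
- square_tray: the tray for HOLLOW spacers: square sheet-aluminium tray, outside 130 by 130 mm, walls 3 mm thick and 28 mm high (rim to 29 mm), floor about 3 mm thick; fixed to the table. Origin: centre of its underside. It stands on the other side from the long tray; two by two spacers fit in it
- tape_measure: bystander among the spacers: tape measure standing on edge, 41 mm (x) by 94 mm (y), 71 mm tall; origin at the centre of its underside
- bearing_1: bystander among the spacers: ball bearing lying flat, 52 mm diameter, 15 mm tall; origin at the centre of its underside
- bearing_2: bystander among the spacers: ball bearing lying flat, 52 mm diameter, 15 mm tall; origin at the centre of its underside
- clevis_1: bystander among the spacers: small bow shackle lying flat, 68 by 65 mm, 18 mm tall; origin about at the centre of its underside
- oil_bottle: bystander behind the spacers, to one side: upright bottle, 60 mm diameter, 204 mm tall; origin at the centre of its underside
- screw_jar: bystander behind the spacers, on the other side: upright jar, 84 mm diameter, 132 mm tall; origin at the centre of its underside
Mind the look-alikes: they are no part of the job. Leave any brown or turquoise look-alike of the spacer_1 alone.

How it is judged:
By the outcome, as a careful person would: the job done as asked, in the order asked, and still so for the second after the job is handed in, with the robot touching nothing.
It also fails if it takes over 72 s, if anything falls off the work surface, if the arm or the gripper's body presses on something with over 40 N, if the wrist force passes 120 N, or if a joint passes its speed limit or range.

## Working session

There is one attempt and no reset: what is moved stays moved. The work goes in short steps, Python scripts to look and compute and a shell command to move; the robot and the scene stay as the last step left them, time stands still between calls to the robot, and variables do not carry over. Pictures are saved under pics/ and viewed, and the job is handed in when it is done.

```bash
ls; mkdir -p pics
python3 - <<'E'
from plant import bot
import cv2,numpy as np
for n in ("top","side"):
    p,d=bot.capture(n); cv2.imwrite(f"pics/{n}0.png",p[:,:,::-1]); np.save(f"{n}0.npy",d)
    print(n,bot.camera_model(n))
print(bot.observe(),bot.tcp_to_grasp)
E
```

```text
pics
top {'fovy': 53.95131848981225, 'cx': 280.9743165183126, 'cy': 209.83181569253668, 'k1': -0.009051355378639176, 'position': array([ 0.4332721 , -0.00990617,  0.90914633]), 'rotation': array([-0.05302665,  0.7099673 , -0.69975314,  0.05899278])}
side {'fovy': 54.87075689573137, 'cx': 275.60123318288083, 'cy': 210.6674505749966, 'k1': 0.012486396466981813, 'position': array([0.03818543, 0.90580598, 0.45005293]), 'rotation': array([ 0.14915148, -0.21300667,  0.80060422, -0.53982856])}
{'clock': 0.1, 'joint_pos': array([ 1.07350382,  0.41789101, -0.01030371,  1.61412877,  0.00472196,
        1.11066433, -0.05296994]), 'qd': array([-5.06108845e-04, -1.00961592e-04, -1.02822931e-03, -1.35286914e-03,
       -3.68480254e-05, -4.16976378e-04, -3.58440801e-04]), 'effort': array([ 1.26209918e-03, -8.52583265e+01,  6.40387852e-01, -4.26697719e+01,
       -4.88554768e-02,  1.62819814e-02,  7.66971834e-05]), 'tool_pos': array([ 0.27494521, -0.56090061,  0.20489615]), 'orientation': array([ 0.59970684,  0.37426083,  0.60038366, -0.37392512]), 'force': array([ 1.34360996,  0.4821906 , -0.08042598]), 'ft_torque': array([0.01055824, 0.01135691, 0.02236959]), 'finger_gap': 0.9979432956998253} 0.0188
```

View pics/top0.png

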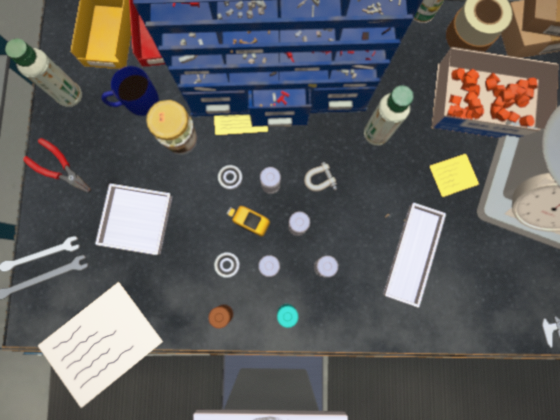

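View pics/side0.png

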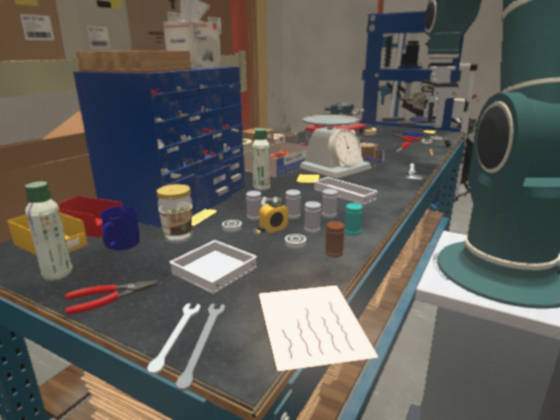

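The top view shows four grey spacers at about (270,180), (299,223), (269,266) and (327,266). The brown look-alike is at (220,317) and the turquoise one at (288,317). The square tray is at (134,219), the long tray at (416,254), and the tape measure at (250,220).

```bash
cat > h.py <<'E'
import numpy as np,cv2
from scipy.spatial.transform import Rotation as R
from plant import bot
def cam(n):
    m=bot.camera_model(n); f=210/np.tan(np.radians(m['fovy']/2)); q=m['rotation']
    r=np.array(q)
    Rm=R.from_quat([q[1],q[2],q[3],q[0]]).as_matrix() if r.shape==(4,) else r
    return m,f,Rm
def slopes(n,uv):
    m,f,Rm=cam(n); uv=np.atleast_2d(np.float64(uv))
    d=(uv-[m['cx'],m['cy']])/f; s=d.copy()
    for _ in range(8): s=d/(1+m['k1']*(s**2).sum(1,keepdims=True))
    return np.c_[s,np.ones(len(s))]@Rm.T, np.array(m['position'])
def plane(n,uv,z):
    v,p=slopes(n,uv); return p+v*((z-p[2])/v[:,2])[:,None]
def cloud(n,D):
    vv,uu=np.mgrid[0:420,0:560]; v,p=slopes(n,np.c_[uu.ravel(),vv.ravel()])
    P=p+v*D.reshape(-1,1); P[D.ravel()==0]=np.nan
    return P.reshape(420,560,3)
E
python3 - <<'E'
from h import *
D=np.load('top0.npy'); P=cloud('top',D); Z=P[...,2]
img=cv2.imread('pics/top0.png')
print('table z',np.nanmedian(Z[330:345,300:340]))
m=((Z>0.065)&(Z<0.085)).astype(np.uint8); m[:150]=0
n,l,s,c=cv2.connectedComponentsWithStats(m)
for i in range(1,n):
    if s[i,4]>60:
        q=P[l==i]; (e,r)=cv2.minEnclosingCircle(np.argwhere(l==i)[:,::-1].astype(np.float32))
        print(s[i],c[i].round(1),'mean',q.mean(0).round(4),'circ',plane('top',[e],0.075)[0].round(4),'ext',(np.ptp(q,0)).round(3))
# trays: rim level
m=((Z>0.015)&(Z<0.04)).astype(np.uint8)
m[:150]=0
n,l,s,c=cv2.connectedComponentsWithStats(m)
for i in range(1,n):
    if s[i,4]>60:
        pts=np.argwhere(l==i)[:,::-1].astype(np.float32)
        w=plane('top',pts,0.029)[:,:2].astype(np.float32)
        print(s[i],c[i].round(1),cv2.minAreaRect(w*1000))
cv2.imwrite('pics/crop0.png',cv2.resize(img[150:350,180:360],None,fx=4,fy=3.0*4/3)[:600])
E
```

```text
table z -0.00017520157139427894
[520 150  18  34 232] [529.4 165. ] mean [ 0.6703 -0.5373  0.0748] circ [ 0.6669 -0.5351  0.075 ] ext [0.072 0.033 0.02 ]
[260 167  20  20 323] [269.3 176.6] mean [0.6361 0.0091 0.0751] circ [0.6364 0.0087 0.075 ] ext [0.041 0.04  0.016]
[512 185  48  39 427] [534.3 207.8] mean [ 0.579  -0.5398  0.0752] circ [ 0.5853 -0.5476  0.075 ] ext [0.076 0.1   0.02 ]
[235 207  31  26 439] [249.5 219. ] mean [0.5476 0.0483 0.0688] circ [0.5464 0.0469 0.075 ] ext [0.052 0.062 0.01 ]
[289 212  20  20 327] [298.5 221.4] mean [ 0.5433 -0.0521  0.0752] circ [ 0.5432 -0.0521  0.075 ] ext [0.04  0.039 0.01 ]
[258 255  21  21 338] [268.  265.1] mean [0.4542 0.0084 0.0753] circ [0.4541 0.0083 0.075 ] ext [0.04 0.04 0.01]
[316 256  21  21 336] [326.4 265.6] mean [ 0.4549 -0.1087  0.0753] circ [ 0.4546 -0.1087  0.075 ] ext [0.04  0.04  0.014]
[209 306  22  22 370] [219.3 316.7] mean [0.3522 0.1022 0.0751] circ [0.3518 0.1018 0.075 ] ext [0.04  0.041 0.015]
[277 306  21  21 356] [286.6 316. ] mean [ 0.3554 -0.0301  0.0753] circ [ 0.3555 -0.0304  0.075 ] ext [0.039 0.04  0.01 ]
[ 52 150  16  19  73] [ 60.2 158.2] ((682.2128295898438, 470.2698669433594), (53.29152297973633, 13.435379981994629), 38.70003890991211)
[ 481  150   79   96 2337] [509.4 198. ] ((620.17578125, -560.2819213867188), (183.14962768554688, 175.99684143066406), 69.97505187988281)
[ 23 160  36  17 127] [ 40.8 169. ] ((658.234375, 513.1968383789062), (85.64727020263672, 14.957448959350586), 67.58538055419922)
[ 68 168  14  18  78] [ 73.5 177.3] ((639.34814453125, 439.21343994140625), (42.39960479736328, 19.52657699584961), 47.296939849853516)
[ 96 184  75  70 800] [130.1 216.7] ((551.382568359375, 300.4268798828125), (136.65245056152344, 134.2056121826172), 81.49623107910156)
[385 203  60 104 903] [417.2 253.7] ((484.6944580078125, -303.1501159667969), (75.97042083740234, 210.19967651367188), 71.68045043945312)
```

Run:
```python
from h import *
img=cv2.imread('pics/top0.png')
cv2.imwrite('pics/crop1.png',cv2.resize(img[160:345,190:350],None,fx=3.2,fy=3.2,interpolation=cv2.INTER_CUBIC))
```

```text
(no output)
```

View pics/crop1.png

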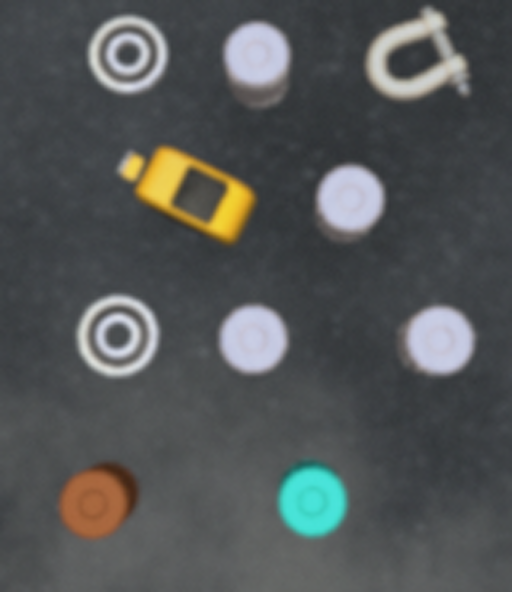

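```bash
cat >> h.py <<'E'
def st():
    o=bot.observe(); q=o['orientation']; M=R.from_quat([q[1],q[2],q[3],q[0]]).as_matrix()
    return o,M
def go(x,y,z=None,jaw=None):
    """jaw: desired direction of the jaw line, deg from world x (mod 180)"""
    o,M=st(); p=o['tool_pos']; t=np.array([x,y,p[2] if z is None else z])
    d=M.T@(t-p)*100; a=np.degrees(np.arctan2(M[1,2],M[0,2]))
    s='' 
    if jaw is not None:
        e=(jaw-a+90)%180-90; s='yaw(tool x) %.1f'%(-e)   # tool x down
    print('t %.2f tcp'%o['clock'],p.round(4),'jaw %.1f'%a,'shift cm',d.round(2),s,'gap %.3f'%o['finger_gap'],'F',o['force'].round(2),'tilt',M[:,0].round(3))
E
python3 - <<'E'
from h import *
D=np.load('top0.npy'); P=cloud('top',D); Z=P[...,2]
x=P[...,0];y=P[...,1]
for y0 in np.arange(-0.25,0.26,.05):
    m=(Z>0.1)&(abs(y-y0)<.025)&(x>0.3); print(round(y0,2), 'min x of z>.1', np.nanmin(x[m]) if m.any() else None,Z[m].max() if m.any() else None)
# tape footprint
m=(Z>0.02)&(abs(x-.547)<.06)&(abs(y-.045)<.055); print('tape',cv2.minAreaRect((P[m][:,:2]*1000).astype(np.float32)))
v,p=slopes('side',[[289,253]])
go(0.4546,-0.1087,0.15,71.7)
E
```

```text
-0.25 min x of z>.1 0.7310117442894628 0.2093550335868899
-0.2 min x of z>.1 0.7319696115658262 0.3907851737051844
-0.15 min x of z>.1 0.8083816846289327 0.35473637458843876
-0.1 min x of z>.1 0.8058245505355291 0.3808569813960986
-0.05 min x of z>.1 0.7695958090021264 0.353891618995688
-0.0 min x of z>.1 0.7678738127650899 0.4002502935698986
0.05 min x of z>.1 0.766374984801062 0.4021101043657882
0.1 min x of z>.1 0.7941038113391772 0.4023457290979858
0.15 min x of z>.1 0.7222742141820373 0.4029636001897039
0.2 min x of z>.1 0.6969393813445938 0.40284755970321584
0.25 min x of z>.1 0.6998861247752466 0.1354495601065403
tape ((548.2261352539062, 48.211151123046875), (71.36261749267578, 41.10871887207031), 64.38646697998047)
t 0.10 tcp [ 0.2749 -0.5609  0.2049] jaw -63.9 shift cm [  5.52  36.04 -32.69] yaw(tool x) 44.4 gap 0.998 F [ 1.34  0.48 -0.08] tilt [-0.001  0.001 -1.   ]
```

```bash
python3 -m pendant '[[[0,2.9,-2.65,0,0.4],[0,2.9,-2.65,0,0.4],[0,2.9,-2.65,0,0.4],[0,2.9,-2.65,0,0.4],[0,2.9,-2.65,0,0.4],[0,2.9,-2.65,0,0.4],[0,2.9,-2.65,0,0.4],[0,2.9,-2.65,0,0.4],[0,2.9,-2.65,0,0.4],[0,2.9,-2.65,0,0.4],[0,2.9,-2.65,0,0.4],[0,2.9,-2.65,0,0.4]]]' 40
python3 - <<'E'
from h import *
go(0.4546,-0.1087,0.15,71.7)
E
```

```text
clock: 1.1
tool_pos: [0.448, -0.1094, 0.2012]
orientation: [0.596, 0.377, 0.599, -0.379]
force: [0.9, -1.0, -0.3]
finger_gap: 0.702
t 1.10 tcp [ 0.448  -0.1094  0.2012] jaw -64.6 shift cm [5.12 0.65 0.24] yaw(tool x) 43.7 gap 0.702 F [ 0.88 -1.03 -0.31] tilt [-0.006  0.001 -1.   ]
```

```bash
python3 -m pendant '[[[1,0.6,0.3,0,0.4],[1,0,0,7,0.4],[1,0,0,7,0.4],[1,0,0,7,0.4],[0.5,0,0,7,0.4],[0,0,0,7,0.4],[0,0,0,7,0.4],[0,0,0,1.5,0.4],[0,0,0,0,0.4]]]' 40
python3 - <<'E'
from h import *
go(0.4546,-0.1087,0.037,71.7)
E
```

```text
clock: 1.85
tool_pos: [0.4565, -0.0987, 0.1526]
orientation: [-0.408, -0.574, -0.413, 0.577]
force: [0.0, 0.0, 0.1]
finger_gap: 0.702
t 1.85 tcp [ 0.4565 -0.0987  0.1526] jaw -108.9 shift cm [11.55  0.24  1.01] yaw(tool x) -0.6 gap 0.702 F [0.01 0.   0.14] tilt [-0.008  0.003 -1.   ]
```

```bash
python3 -m pendant '[[[1,0.2,1.0,0,0.4],[1.5,0,0,0,0.4],[1.5,0,0,0,0.4],[1,0,0,0,0.4],[0,0,0,0,0.4]]]' 40
python3 - <<'E'
from h import *
go(0.4546,-0.1087,0.037,71.7)
p,d=bot.capture('top'); cv2.imwrite('pics/t1.png',cv2.resize(p[200:320,240:400,::-1],None,fx=4,fy=4,interpolation=cv2.INTER_CUBIC))
p,d=bot.capture('side'); cv2.imwrite('pics/s1.png',cv2.resize(p[150:290,230:400,::-1],None,fx=4,fy=4,interpolation=cv2.INTER_CUBIC))
E
```

```text
clock: 2.27
tool_pos: [0.454, -0.1123, 0.0984]
orientation: [-0.411, -0.572, -0.415, 0.575]
force: [-0.5, -0.4, -0.8]
finger_gap: 0.702
t 2.27 tcp [ 0.454  -0.1123  0.0984] jaw -108.5 shift cm [ 6.14 -0.01 -0.35] yaw(tool x) -0.2 gap 0.702 F [-0.46 -0.44 -0.81] tilt [-0.007  0.002 -1.   ]
```

View pics/s1.png

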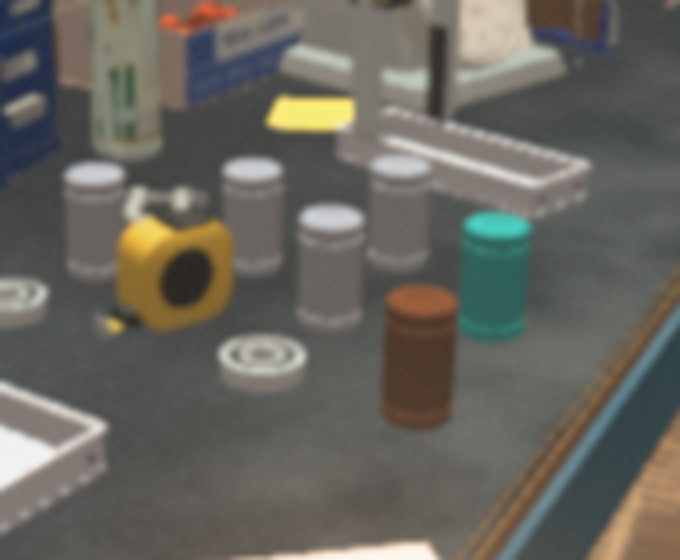

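The side view shows the open fingers just above spacer D (crop (400,165)), straddling it and clear of the turquoise one. Next I descend and grip.

```bash
python3 -m pendant '[[[1.5,0,-0.4,0,0.4],[1.5,0,0,0,0.4],[1.5,0,0,0,0.4],[1.2,0,0,0,0.4],[0.4,0,0,0,0.4],[0,0,0,0,0.4]]]' 40
python3 - <<'E'
from h import *
go(0.4546,-0.1087,0.037,71.7)
E
```

```text
clock: 2.87
tool_pos: [0.4589, -0.1106, 0.0407]
orientation: [0.414, 0.574, 0.413, -0.573]
force: [0.7, 0.9, -0.4]
finger_gap: 0.703
t 2.87 tcp [ 0.4589 -0.1106  0.0407] jaw -108.4 shift cm [ 0.37 -0.47 -0.04] yaw(tool x) -0.1 gap 0.703 F [ 0.73  0.88 -0.39] tilt [ 0.002  0.    -1.   ]
```

```bash
python3 -m pendant '[[[0.3,-0.4,0,0,0.4],[0,0,0,0,0.4],[0,0,0,0,-0.3],[0,0,0,0,-0.3],[0,0,0,0,-0.3],[0,0,0,0,-0.3],[0,0,0,0,-0.3]]]' 40
python3 - <<'E'
from h import *
go(0.4546,-0.1087,0.037,71.7)
E
```

```text
clock: 3.45
tool_pos: [0.4562, -0.1101, 0.0408]
orientation: [0.415, 0.575, 0.412, -0.572]
force: [-0.5, -1.0, -7.9]
finger_gap: 0.448
t 3.45 tcp [ 0.4562 -0.1101  0.0408] jaw -108.3 shift cm [ 0.38 -0.2  -0.08] yaw(tool x) -0.0 gap 0.448 F [-0.48 -0.95 -7.89] tilt [ 0.006 -0.001 -1.   ]
```

```bash
python3 -m pendant '[[[-1,0,0,0,-0.3],[-2,0,0,0,-0.3],[-2.5,0,0,0,-0.3],[-2.5,0,0,0,-0.3],[-2,0,0,0,-0.3],[-1,0,0,0,-0.3],[0,0,0,0,-0.3],[0,0,0,0,-0.3],[0,0,0,0,-0.3]]]' 40
python3 - <<'E'
from h import *
u=np.array([.949,-.314]); c=np.array([.4847,-.3031])
for k in(-.062,0,.062): print(c+k*u)
for _ in range(2): go(*(c-.062*u),0.15,71.7); bot.capture('side')
E
```

```text
clock: 4.2
tool_pos: [0.4519, -0.1085, 0.1572]
orientation: [-0.414, -0.573, -0.415, 0.573]
force: [0.4, -0.4, -6.3]
finger_gap: 0.448
[ 0.425862 -0.283632]
[ 0.4847 -0.3031]
[ 0.543538 -0.322568]
t 4.20 tcp [ 0.4519 -0.1085  0.1572] jaw -108.3 shift cm [ 0.7   3.02 17.45] yaw(tool x) 0.0 gap 0.448 F [ 0.44 -0.36 -6.34] tilt [-0.001  0.001 -1.   ]
t 4.25 tcp [ 0.4517 -0.1085  0.1569] jaw -108.3 shift cm [ 0.67  3.03 17.44] yaw(tool x) 0.0 gap 0.451 F [-0.09  0.54 -7.  ] tilt [-0.001  0.001 -1.   ]
```

D weighs about 6.7 N (0.68 kg), so it is solid. Before placing it I check the tray pose by colour contours.

Run:
```python
from h import *
img=cv2.imread('pics/top0.png'); hsv=cv2.cvtColor(img,cv2.COLOR_BGR2HSV)
for nm,(a,b,c,d) in dict(long=(195,312,380,450),sq=(178,260,90,178)).items():
    s=hsv[a:b,c:d]; m=((s[...,2]>115)&(s[...,1]<70)).astype(np.uint8)
    cs,_=cv2.findContours(m,cv2.RETR_EXTERNAL,cv2.CHAIN_APPROX_NONE); k=max(cs,key=cv2.contourArea)[:,0]+[c,a]
    for z in(.029,0.0):
        print(nm,z,cv2.minAreaRect((plane('top',k,z)[:,:2]*1000).astype(np.float32)))
    # white floor
    m=((s[...,2]>195)&(s[...,1]<70)).astype(np.uint8)
    cs,_=cv2.findContours(m,cv2.RETR_EXTERNAL,cv2.CHAIN_APPROX_NONE); k=max(cs,key=cv2.contourArea)[:,0]+[c,a]
    print(' floor',cv2.minAreaRect((plane('top',k,.003)[:,:2]*1000).astype(np.float32)))
```

```text
long 0.029 ((484.36041259765625, -303.41644287109375), (81.48148345947266, 213.510498046875), 71.70318603515625)
long 0.0 ((486.043701171875, -313.0873107910156), (84.16626739501953, 220.54550170898438), 71.70317077636719)
 floor ((485.4925537109375, -313.4237060546875), (75.87470245361328, 215.36410522460938), 71.67569732666016)
sq 0.029 ((550.7203369140625, 300.0703125), (141.4428253173828, 137.81094360351562), 81.48848724365234)
sq 0.0 ((554.5900268554688, 310.2836608886719), (146.1032257080078, 142.3517303466797), 81.48848724365234)
 floor ((554.4358520507812, 310.865966796875), (138.0511932373047, 137.31988525390625), 81.32493591308594)
```

Run:
```python
from h import *
P=cloud('top',np.load('top0.npy')).reshape(-1,3); 
for nm,c,a in(('long',(.4833,-.3068),-18.3),('sq',(.5515,.304),-8.5)):
    th=np.radians(a); u=np.array([np.cos(th),np.sin(th)]); v=np.array([-u[1],u[0]])
    q=P[:,:2]-c; s=q@u; t=q@v; z=P[:,2]
    m=(abs(s)<.13)&(abs(t)<(.06 if nm=='long' else .09))&(z>.024)&(z<.036)
    S,T=s[m],t[m]; L,W=(.1,.032) if nm=='long' else(.062,.062)
    for X,Y,h,k in((S,T,L,W),(T,S,W,L)):
        for sg in(1,-1):
            e=X[(X*sg>h-.012)&(abs(Y)<k-.01)]; print(nm,sg,len(e),(np.percentile(e,[10,50,90])*1000).round(1))
```

```text
long 1 60 [100.4 102.1 104.7]
long -1 52 [-104.5 -102.4 -100.3]
long 1 206 [35.7 38.  39.9]
long -1 257 [-33.5 -30.9 -29.1]
sq 1 123 [62.6 64.7 67. ]
sq -1 118 [-66.3 -64.3 -62.2]
sq 1 157 [59.5 61.  63.7]
sq -1 117 [-69.7 -67.8 -65.3]
```

```bash
python3 -m pendant '[[[0,0.6,2,0,-0.3],[0,0.6,3,0,-0.3],[0,0.6,3.3,0,-0.3],[0,0.6,3.3,0,-0.3],[0,0.5,2.8,0,-0.3],[0,0,1.5,0,-0.3],[0,0,0,0,-0.3],[0,0,0,0,-0.3]]]' 40
python3 - <<'E'
from h import *
go(.425,-.285,0.044,71.7)
E
```

```text
clock: 4.97
tool_pos: [0.4253, -0.2732, 0.1489]
orientation: [-0.411, -0.57, -0.42, 0.574]
force: [-0.5, 0.2, -6.4]
finger_gap: 0.449
t 4.97 tcp [ 0.4253 -0.2732  0.1489] jaw -108.0 shift cm [10.48  0.48  1.16] yaw(tool x) 0.3 gap 0.449 F [-0.5   0.23 -6.38] tilt [-0.013  0.007 -1.   ]
```

```bash
python3 -m pendant '[[[0,0.5,1.1,0,-0.3],[1,0,0,0,-0.3],[2,0,0,0,-0.3],[2,0,0,0,-0.3],[1,0,0,0,-0.3],[0,0,0,0,-0.3],[0,0,0,0,-0.3]]]' 40
python3 - <<'E'
from h import *
go(.425,-.285,0.044,71.7)
E
```

```text
clock: 5.55
tool_pos: [0.427, -0.2818, 0.0836]
orientation: [-0.411, -0.569, -0.423, 0.573]
force: [1.8, -0.6, -6.1]
finger_gap: 0.45
t 5.55 tcp [ 0.427  -0.2818  0.0836] jaw -107.7 shift cm [ 3.96 -0.02  0.39] yaw(tool x) 0.6 gap 0.450 F [ 1.77 -0.57 -6.06] tilt [-0.015  0.01  -1.   ]
```

```bash
python3 -m pendant '[[[0.5,0,0.35,0,-0.3],[1.2,0,0,0,-0.3],[1,0,0,0,-0.3],[0.6,0,0,0,-0.3],[0.2,0,0,0,-0.3],[0,0,0,0,-0.3]]]' 40
python3 - <<'E'
from h import *
go(.425,-.285,0.044,71.7)
E
```

```text
clock: 6.05
tool_pos: [0.4267, -0.2854, 0.0471]
orientation: [-0.412, -0.569, -0.422, 0.573]
force: [-0.5, -0.4, -6.5]
finger_gap: 0.448
t 6.05 tcp [ 0.4267 -0.2854  0.0471] jaw -107.7 shift cm [ 0.31 -0.18  0.01] yaw(tool x) 0.6 gap 0.448 F [-0.46 -0.37 -6.51] tilt [-0.012  0.008 -1.   ]
```

```bash
python3 -m pendant '[[[0.2,0,0,0,-0.3],[0.15,0,0,0,-0.3],[0.1,0,0,0,-0.3],[0,0,0,0,-0.3]]]' 40
python3 - <<'E'
from h import *
go(.425,-.285,0.044,71.7)
E
```

```text
clock: 6.38
tool_pos: [0.4273, -0.2857, 0.0444]
orientation: [-0.413, -0.569, -0.422, 0.573]
force: [0.4, -0.2, -6.8]
finger_gap: 0.449
t 6.38 tcp [ 0.4273 -0.2857  0.0444] jaw -107.7 shift cm [ 0.04 -0.24  0.01] yaw(tool x) 0.6 gap 0.449 F [ 0.36 -0.15 -6.8 ] tilt [-0.011  0.007 -1.   ]
```

```bash
python3 -m pendant '[[[0.2,0,0,0,-0.3],[0.2,0,0,0,-0.3],[0,0,0,0,-0.3]]]' 40
python3 - <<'E'
from h import *
go(.425,-.285,0.044,71.7)
E
```

```text
clock: 6.63
tool_pos: [0.4286, -0.2865, 0.0444]
orientation: [-0.414, -0.57, -0.42, 0.572]
force: [-0.8, -0.8, -6.5]
finger_gap: 0.448
t 6.63 tcp [ 0.4286 -0.2865  0.0444] jaw -107.7 shift cm [ 0.05 -0.39 -0.04] yaw(tool x) 0.6 gap 0.448 F [-0.83 -0.81 -6.54] tilt [-0.009  0.005 -1.   ]
```

```bash
python3 -m pendant '[[[0.4,-0.3,0,0,-0.3],[0.3,0,0,0,-0.3],[0,0,0,0,-0.3]]]' 40
python3 - <<'E'
from h import *
go(.425,-.285,0.044,71.7)
p,d=bot.capture('side'); cv2.imwrite('pics/s2.png',cv2.resize(p[130:250,260:420,::-1],None,fx=4,fy=4,interpolation=cv2.INTER_CUBIC))
E
```

```text
clock: 6.88
tool_pos: [0.43, -0.287, 0.0427]
orientation: [0.417, 0.571, 0.417, -0.571]
force: [-0.5, 0.5, -6.9]
finger_gap: 0.451
t 6.88 tcp [ 0.43   -0.287   0.0427] jaw -107.6 shift cm [-0.13 -0.54 -0.04] yaw(tool x) 0.7 gap 0.451 F [-0.5   0.46 -6.91] tilt [ 0.  0. -1.]
```

View pics/s2.png

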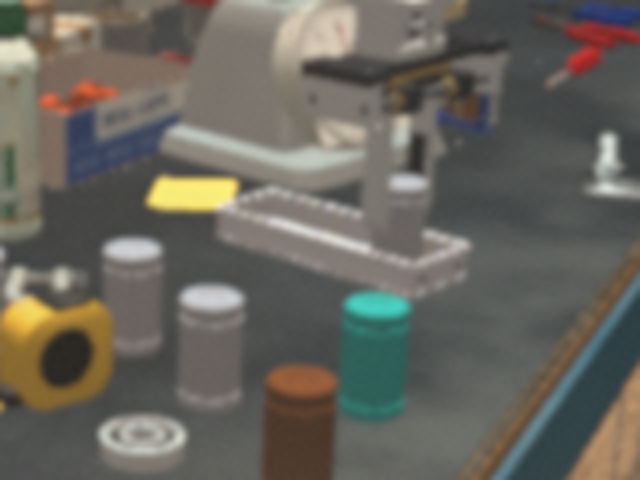

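```bash
python3 -m pendant '[[[0.3,-0.4,0,0,-0.3],[0.3,0,0,0,-0.3],[0.2,0,0,0,-0.3],[0,0,0,0,-0.3]]]' 40
python3 - <<'E'
from h import *
go(.425,-.285,0.044,71.7)
E
```

```text
clock: 7.27
tool_pos: [0.4315, -0.2877, 0.0412]
orientation: [0.422, 0.573, 0.414, -0.568]
force: [0.2, -0.4, -6.7]
finger_gap: 0.448
t 7.27 tcp [ 0.4315 -0.2877  0.0412] jaw -107.6 shift cm [-0.28 -0.7  -0.06] yaw(tool x) 0.7 gap 0.448 F [ 0.21 -0.43 -6.71] tilt [ 0.011 -0.006 -1.   ]
```

Run:
```python
from h import *
p,d=bot.capture('side'); P=cloud('side',d)
cv2.imwrite('pics/s3.png',cv2.resize(p[160:215,330:400,::-1],None,fx=8,fy=8,interpolation=cv2.INTER_CUBIC))
for n,(u,v) in dict(placed=(361,176),ref=(312,206)).items():
    # approx: image column profile of z
    for vv in range(v-8,v+6,1): print(n,vv,P[vv,u].round(4),p[vv,u])
```

```text
placed 168 [ 0.4313 -0.306   0.0937] [101  98  90]
placed 169 [ 0.431  -0.3057  0.0906] [97 94 88]
placed 170 [ 0.4308 -0.306   0.0872] [92 89 82]
placed 171 [ 0.4326 -0.3122  0.0821] [81 79 74]
placed 172 [ 0.4309 -0.3078  0.0801] [85 84 83]
placed 173 [ 0.4307 -0.3076  0.0769] [129 129 130]
placed 174 [ 0.4257 -0.2931  0.0781] [178 179 181]
placed 175 [ 0.4229 -0.2851  0.0774] [198 200 204]
placed 176 [ 0.4192 -0.2745  0.0774] [192 194 197]
placed 177 [ 0.4174 -0.2695  0.0758] [162 161 161]
placed 178 [ 0.4165 -0.2673  0.0733] [127 122 121]
placed 179 [ 0.4175 -0.2712  0.0688] [120 115 114]
placed 180 [ 0.4143 -0.2621  0.0686] [128 125 125]
placed 181 [ 0.4162 -0.2686  0.0632] [121 118 117]
ref 198 [ 0.5584 -0.2172 -0.0017] [77 78 78]
ref 199 [ 0.5554 -0.2109 -0.0026] [78 80 79]
ref 200 [ 0.5512 -0.202  -0.0024] [ 97  99 100]
ref 201 [ 0.4605 -0.0063  0.0748] [141 144 145]
ref 202 [ 0.4581 -0.0013  0.074 ] [181 182 184]
ref 203 [0.457  0.0008 0.0721] [201 200 201]
ref 204 [0.4545 0.006  0.0715] [205 207 210]
ref 205 [0.4472 0.0218 0.0754] [204 207 211]
ref 206 [0.4462 0.0236 0.0735] [192 193 196]
ref 207 [0.4427 0.0311 0.0739] [160 157 157]
ref 208 [0.4443 0.0274 0.0696] [126 119 117]
ref 209 [0.4448 0.0262 0.0663] [109 104 100]
ref 210 [0.4447 0.0262 0.0636] [111 106 103]
ref 211 [0.4439 0.028  0.0616] [121 117 114]
```

View pics/s3.png

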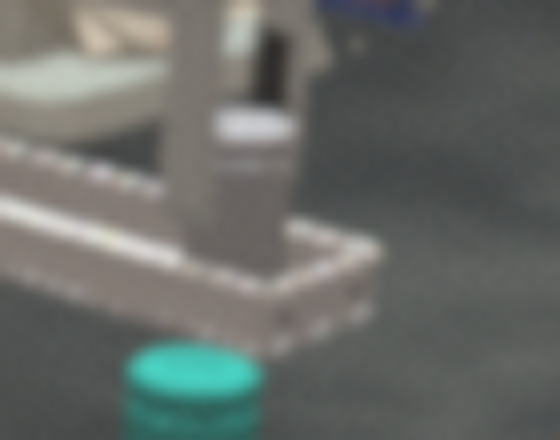

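The spacer's top reads about 0.078, so its underside is within about 1 mm of the tray floor. I release it.

```bash
python3 -m pendant '[[[0.2,0,0,0,-0.3],[0,0,0,0,0.2],[0,0,0,0,0.2],[0,0,0,0,0.2],[-0.3,0,0,0,0.2],[-1,0,0,0,0.2],[-2.5,0,0,0,0.2],[-3.5,0,0,0,0.4],[-3,0,0,0,0.4],[-1,0,0,0,0.4],[0,0,0,0,0.4]]]' 40
python3 - <<'E'
from h import *
go(0.4541,.0083,0.15,71.7)
p,d=bot.capture('top'); P=cloud('top',d); Z=P[...,2]
cv2.imwrite('pics/t2.png',cv2.resize(p[190:320,340:480,::-1],None,fx=4,fy=4,interpolation=cv2.INTER_CUBIC))
p,d=bot.capture('side'); 
cv2.imwrite('pics/s4.png',cv2.resize(p[130:250,260:420,::-1],None,fx=4,fy=4,interpolation=cv2.INTER_CUBIC))
E
```

```text
clock: 8.23
tool_pos: [0.4297, -0.287, 0.1595]
orientation: [0.422, 0.573, 0.413, -0.568]
force: [0.8, 0.6, -0.4]
finger_gap: 0.702
t 8.23 tcp [ 0.4297 -0.287   0.1595] jaw -107.6 shift cm [  0.81  -6.61 -28.89] yaw(tool x) 0.7 gap 0.702 F [ 0.75  0.64 -0.39] tilt [ 0.012 -0.006 -1.   ]
```

View pics/s4.png

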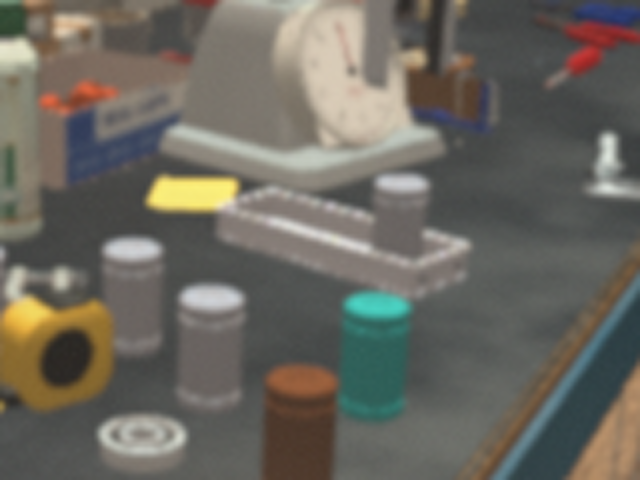

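Spacer D stands upright in the long tray (crop (400,215)). Next is C.

```bash
python3 -m pendant '[[[0,-0.4,-2,0,0.4],[0,-0.8,-3.4,0,0.4],[0,-0.8,-3.6,0,0.4],[0,-0.8,-3.6,0,0.4],[0,-0.8,-3.6,0,0.4],[0,-0.8,-3.6,0,0.4],[0,-0.8,-3.6,0,0.4],[0,-0.8,-3,0,0.4],[0,-0.4,-1.8,0,0.4],[0,0,0,0,0.4],[0,0,0,0,0.4]]]' 40
python3 - <<'E'
from h import *
go(0.4541,.0083,0.037,71.7)
E
```

```text
clock: 9.25
tool_pos: [0.446, 0.0146, 0.1431]
orientation: [-0.415, -0.569, -0.419, 0.574]
force: [-0.6, 0.6, 0.4]
finger_gap: 0.697
t 9.25 tcp [0.446  0.0146 0.1431] jaw -107.7 shift cm [10.6   1.05  0.32] yaw(tool x) 0.6 gap 0.697 F [-0.6  0.6  0.4] tilt [-0.009 -0.    -1.   ]
```

```bash
python3 -m pendant '[[[0.5,0.9,0.3,0,0.4],[1.5,0,0,0,0.4],[2,0,0,0,0.4],[1.2,0,0,0,0.4],[0,0,0,0,0.4]]]' 40
python3 - <<'E'
from h import *
go(0.4541,.0083,0.037,71.7)
E
```

```text
clock: 9.67
tool_pos: [0.4543, 0.0021, 0.0857]
orientation: [-0.413, -0.569, -0.417, 0.576]
force: [-0.1, 0.0, -0.6]
finger_gap: 0.7
t 9.67 tcp [0.4543 0.0021 0.0857] jaw -108.1 shift cm [ 4.87 -0.16 -0.61] yaw(tool x) 0.2 gap 0.700 F [-0.12  0.01 -0.57] tilt [-0.011 -0.001 -1.   ]
```

```bash
python3 -m pendant '[[[0.3,-0.1,-0.5,0,0.4],[1.2,0,0,0,0.4],[1.3,0,0,0,0.4],[1.1,0,0,0,0.4],[0.7,0,0,0,0.4],[0.3,0,0,0,0.4],[0,0,0,0,0.4]]]' 40
python3 - <<'E'
from h import *
go(0.4541,.0083,0.037,71.7)
E
```

```text
clock: 10.25
tool_pos: [0.4567, 0.0029, 0.0349]
orientation: [-0.411, -0.571, -0.415, 0.577]
force: [-0.6, -0.3, -0.7]
finger_gap: 0.701
t 10.25 tcp [0.4567 0.0029 0.0349] jaw -108.5 shift cm [-0.21 -0.42 -0.43] yaw(tool x) -0.2 gap 0.701 F [-0.57 -0.26 -0.74] tilt [-0.011 -0.002 -1.   ]
```

```bash
python3 -m pendant '[[[-0.2,-0.4,-0.4,0,0.4],[-0.2,0,0,0,0.4],[0,0,0,0,-0.3],[0,0,0,0,-0.3],[0,0,0,0,-0.3],[0,0,0,0,-0.3],[0,0,0,0,-0.3]]]' 40
python3 - <<'E'
from h import *
go(0.4541,.0083,0.037,71.7)
E
```

```text
clock: 10.83
tool_pos: [0.4555, 0.0083, 0.0419]
orientation: [-0.412, -0.572, -0.414, 0.576]
force: [-0.6, 0.7, -1.8]
finger_gap: 0.453
t 10.83 tcp [0.4555 0.0083 0.0419] jaw -108.5 shift cm [ 0.49 -0.13  0.04] yaw(tool x) -0.2 gap 0.453 F [-0.64  0.7  -1.8 ] tilt [-0.007 -0.002 -1.   ]
```

```bash
python3 -m pendant '[[[-1,0,0,0,-0.3],[-2,0,0,0,-0.3],[-2.5,0,0,0,-0.3],[-2.5,0,0,0,-0.3],[-2,0,0,0,-0.3],[-1,0,0,0,-0.3],[0,0,0,0,-0.3],[0,0,0,0,-0.3],[0,0,0,0,-0.3]]]' 40
python3 - <<'E'
from h import *
a=np.radians(-8.5); u=np.array([np.cos(a),np.sin(a)]); v=np.array([-u[1],u[0]]); c=np.array([.551,.302])
for s,t in((-1,1),(1,-1),(1,1),(-1,-1)): print(s,t,c+.03*s*u+.032*t*v)
for _ in range(2): go(.526,.338,0.15,81.5); bot.capture('side')
E
```

```text
clock: 11.58
tool_pos: [0.4544, 0.009, 0.1599]
orientation: [-0.412, -0.571, -0.415, 0.577]
force: [-0.5, 0.2, -2.4]
finger_gap: 0.451
-1 1 [0.52605943 0.33808279]
1 -1 [0.57594057 0.26591721]
1 1 [0.58540038 0.32921423]
-1 -1 [0.51659962 0.27478577]
t 11.58 tcp [0.4544 0.009  0.1599] jaw -108.5 shift cm [  0.88  -3.63 -33.48] yaw(tool x) -10.0 gap 0.451 F [-0.49  0.24 -2.4 ] tilt [-0.009 -0.001 -1.   ]
t 11.63 tcp [0.4542 0.009  0.1596] jaw -108.5 shift cm [  0.85  -3.61 -33.48] yaw(tool x) -10.0 gap 0.451 F [ 0.23  0.52 -1.57] tilt [-0.01  -0.001 -1.   ]
```

C weighs about 2 N (0.2 kg), so it is hollow and goes to the square tray.

```bash
python3 -m pendant '[[[0,-0.2,-2,0,-0.3],[0,-0.4,-3.3,0,-0.3],[0,-0.4,-3.7,0,-0.3],[0,-0.4,-3.7,0,-0.3],[0,-0.4,-3.7,0,-0.3],[0,-0.4,-3.7,0,-0.3],[0,-0.4,-3.7,0,-0.3],[0,-0.4,-3.3,0,-0.3],[0,-0.3,-2.8,0,-0.3],[0,-0.2,-1.5,0,-0.3],[0,0,0,-5,-0.3],[0,0,0,-5,-0.3]]]' 40
python3 - <<'E'
from h import *
go(.526,.338,0.045,81.5)
E
```

```text
clock: 12.68
tool_pos: [0.5174, 0.3311, 0.1436]
orientation: [-0.455, -0.527, -0.466, 0.546]
force: [-0.0, -0.8, -2.5]
finger_gap: 0.451
t 12.68 tcp [0.5174 0.3311 0.1436] jaw -98.6 shift cm [ 9.82  1.04 -0.91] yaw(tool x) -0.1 gap 0.451 F [-0.03 -0.83 -2.54] tilt [-0.03  -0.006 -1.   ]
```

```bash
python3 -m pendant '[[[0.3,0.9,-0.6,0,-0.3],[0.8,0,0,0,-0.3],[1.5,0,0,0,-0.3],[1.5,0,0,0,-0.3],[1,0,0,0,-0.3],[0,0,0,0,-0.3],[0,0,0,0,-0.3]]]' 40
python3 - <<'E'
from h import *
go(.526,.338,0.045,81.5)
E
```

```text
clock: 13.27
tool_pos: [0.5211, 0.3347, 0.0819]
orientation: [-0.456, -0.522, -0.469, 0.548]
force: [0.0, 0.1, -1.0]
finger_gap: 0.452
t 13.27 tcp [0.5211 0.3347 0.0819] jaw -98.3 shift cm [ 3.66  0.58 -0.45] yaw(tool x) 0.2 gap 0.452 F [ 0.03  0.09 -0.97] tilt [-0.041 -0.009 -0.999]
```

```bash
python3 -m pendant '[[[0.3,0.5,-0.4,0,-0.3],[0.8,0,0,0,-0.3],[0.8,0,0,0,-0.3],[0.7,0,0,0,-0.3],[0.4,0,0,0,-0.3],[0.1,0,0,0,-0.3],[0,0,0,0,-0.3]]]' 40
python3 - <<'E'
from h import *
go(.526,.338,0.045,81.5)
E
```

```text
clock: 13.85
tool_pos: [0.5264, 0.3381, 0.0486]
orientation: [-0.456, -0.522, -0.469, 0.547]
force: [-0.4, 0.8, -1.8]
finger_gap: 0.453
t 13.85 tcp [0.5264 0.3381 0.0486] jaw -98.3 shift cm [ 0.36 -0.02  0.01] yaw(tool x) 0.2 gap 0.453 F [-0.4   0.78 -1.83] tilt [-0.04  -0.009 -0.999]
```

```bash
python3 -m pendant '[[[0.3,0,0,0,-0.3],[0.3,0,0,0,-0.3],[0.1,0,0,0,-0.3],[0,0,0,0,-0.3]]]' 40
python3 - <<'E'
from h import *
go(.526,.338,0.045,81.5)
p,d=bot.capture('side'); P=cloud('side',d)
cv2.imwrite('pics/s5.png',cv2.resize(p[210:300,150:270,::-1],None,fx=5,fy=5,interpolation=cv2.INTER_CUBIC))
E
```

```text
clock: 14.18
tool_pos: [0.5269, 0.3379, 0.0453]
orientation: [-0.456, -0.523, -0.468, 0.547]
force: [0.1, -0.8, -2.1]
finger_gap: 0.451
t 14.18 tcp [0.5269 0.3379 0.0453] jaw -98.3 shift cm [ 0.04 -0.09  0.  ] yaw(tool x) 0.2 gap 0.451 F [ 0.11 -0.77 -2.11] tilt [-0.037 -0.01  -0.999]
```

View pics/s5.png

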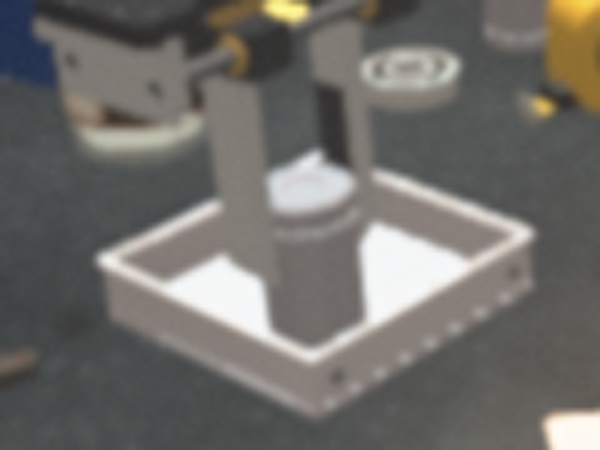

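```bash
python3 -m pendant '[[[0.3,0,0,0,-0.3],[0.2,0,0,0,-0.3],[0,0,0,0,-0.3]]]' 40
python3 - <<'E'
from h import *
go(.526,.338,0.045,81.5)
E
```

```text
clock: 14.48
tool_pos: [0.528, 0.3383, 0.045]
orientation: [-0.457, -0.524, -0.467, 0.546]
force: [0.6, 0.8, -2.0]
finger_gap: 0.452
t 14.48 tcp [0.528  0.3383 0.045 ] jaw -98.4 shift cm [ 0.   -0.19  0.06] yaw(tool x) 0.1 gap 0.452 F [ 0.57  0.79 -2.  ] tilt [-0.034 -0.01  -0.999]
```

```bash
python3 -m pendant '[[[0.3,0,0,0,-0.3],[0.3,0,0,0,-0.3],[0,0,0,0,-0.3]]]' 40
python3 - <<'E'
from h import *
go(.526,.338,0.045,81.5)
E
```

```text
clock: 14.73
tool_pos: [0.5296, 0.3388, 0.0444]
orientation: [-0.458, -0.525, -0.466, 0.545]
force: [0.0, 0.3, -1.8]
finger_gap: 0.449
t 14.73 tcp [0.5296 0.3388 0.0444] jaw -98.4 shift cm [-0.05 -0.34  0.13] yaw(tool x) 0.1 gap 0.449 F [ 0.03  0.34 -1.8 ] tilt [-0.029 -0.01  -1.   ]
```

```bash
python3 -m pendant '[[[0,0,0,0,0.15],[0,0,0,0,0.15],[0,0,0,0,0.15],[0,0,0,0,0.15],[-0.5,0,0,0,0.15]]]' 40
python3 - <<'E'
from h import *
go(.6364,.0087,0.15,81.5)
p,d=bot.capture('side'); P=cloud('side',d)
cv2.imwrite('pics/s6.png',cv2.resize(p[210:300,150:270,::-1],None,fx=5,fy=5,interpolation=cv2.INTER_CUBIC))
E
```

```text
clock: 15.15
tool_pos: [0.5296, 0.3389, 0.0481]
orientation: [-0.458, -0.525, -0.466, 0.545]
force: [-0.1, -0.6, -0.8]
finger_gap: 0.574
t 15.15 tcp [0.5296 0.3389 0.0481] jaw -98.4 shift cm [-10.2   15.1   31.24] yaw(tool x) 0.1 gap 0.574 F [-0.14 -0.64 -0.85] tilt [-0.029 -0.009 -1.   ]
```

View pics/s6.png

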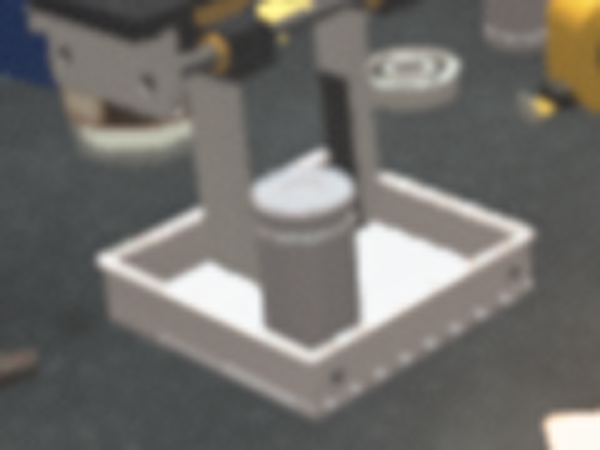

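Spacer C stands upright in the square tray. Next is A, at (0.636, 0.009).

```bash
python3 -m pendant '[[[-2,0,0,0,0.2],[-3.5,0,0,0,0.4],[-3.5,0,0,0,0.4],[-1.5,0.5,1,0,0.4],[0,1.4,3,0,0.4],[0,1.7,3.6,0,0.4],[0,1.7,3.6,0,0.4],[0,1.7,3.6,0,0.4],[0,1.7,3.6,0,0.4],[0,1.7,3.6,0,0.4],[0,1.7,3.6,0,0.4],[0,1,2.4,0,0.4]]]' 40
python3 - <<'E'
from h import *
go(.6364,.0087,0.15,78)
E
```

```text
clock: 16.2
tool_pos: [0.6243, 0.041, 0.1622]
orientation: [-0.461, -0.524, -0.471, 0.54]
force: [0.5, -0.5, 0.5]
finger_gap: 0.699
t 16.20 tcp [0.6243 0.041  0.1622] jaw -97.6 shift cm [1.2  1.65 3.03] yaw(tool x) 4.4 gap 0.699 F [ 0.46 -0.46  0.54] tilt [-0.025 -0.004 -1.   ]
```

```bash
python3 -m pendant '[[[0,0.8,1,0,0.4],[0.5,0.4,0.9,0,0.4],[0.5,0,0,0,0.4],[0,0,0,0,0.4]]]' 40
python3 - <<'E'
from h import *
go(.6364,.0087,0.037,82)
E
```

```text
clock: 16.53
tool_pos: [0.635, 0.0134, 0.1512]
orientation: [-0.459, -0.526, -0.468, 0.541]
force: [-0.1, 0.1, -0.1]
finger_gap: 0.7
t 16.53 tcp [0.635  0.0134 0.1512] jaw -98.0 shift cm [11.42  0.47  0.35] yaw(tool x) 0.0 gap 0.700 F [-0.09  0.12 -0.13] tilt [-0.025 -0.005 -1.   ]
```

```bash
python3 -m pendant '[[[0.8,0.4,0.3,0,0.4],[1.8,0,0,0,0.4],[2,0,0,0,0.4],[1.2,0,0,0,0.4],[0,0,0,0,0.4],[0,0,0,0,0.4]]]' 40
python3 - <<'E'
from h import *
go(.6364,.0087,0.037,82)
E
```

```text
clock: 17.03
tool_pos: [0.6364, 0.0191, 0.0893]
orientation: [-0.462, -0.524, -0.472, 0.538]
force: [0.2, 0.3, 0.7]
finger_gap: 0.7
t 17.03 tcp [0.6364 0.0191 0.0893] jaw -97.3 shift cm [5.23 0.27 1.  ] yaw(tool x) 0.7 gap 0.700 F [0.16 0.27 0.7 ] tilt [-0.025 -0.002 -1.   ]
```

```bash
python3 -m pendant '[[[0,0.2,0.6,0,0.4],[0,0,0.3,0,0.4],[0,0,0,0,0.4],[0,0,0,0,0.4]]]' 40
python3 - <<'E'
from h import *
go(.6364,.0087,0.037,82)
E
```

```text
clock: 17.37
tool_pos: [0.6384, 0.0102, 0.0916]
orientation: [-0.463, -0.524, -0.472, 0.537]
force: [0.0, -0.8, 0.9]
finger_gap: 0.701
t 17.37 tcp [0.6384 0.0102 0.0916] jaw -97.2 shift cm [ 5.47 -0.05  0.15] yaw(tool x) 0.8 gap 0.701 F [ 0.   -0.84  0.94] tilt [-0.023 -0.002 -1.   ]
```

```bash
python3 -m pendant '[[[0.5,0,0.1,0,0.4],[1.2,0,0,0,0.4],[1.3,0,0,0,0.4],[1.1,0,0,0,0.4],[0.7,0,0,0,0.4],[0.3,0,0,0,0.4],[0,0,0,0,0.4]]]' 40
python3 - <<'E'
from h import *
go(.6364,.0087,0.037,82)
E
```

```text
clock: 17.95
tool_pos: [0.6367, 0.0087, 0.0349]
orientation: [-0.462, -0.524, -0.472, 0.537]
force: [0.9, 0.0, 0.3]
finger_gap: 0.696
t 17.95 tcp [0.6367 0.0087 0.0349] jaw -97.3 shift cm [-0.21 -0.03  0.  ] yaw(tool x) 0.7 gap 0.696 F [0.88 0.04 0.33] tilt [-0.023 -0.002 -1.   ]
```

```bash
python3 -m pendant '[[[-0.3,0,0,0,-0.3],[0,0,0,0,-0.3],[0,0,0,0,-0.3],[0,0,0,0,-0.3],[0,0,0,0,-0.3]]]' 40
python3 - <<'E'
from h import *
go(.6364,.0087,0.037,82)
E
python3 -m pendant '[[[-1,0,0,0,-0.3],[-2,0,0,0,-0.3],[-2.5,0,0,0,-0.3],[-2.5,0,0,0,-0.3],[-2,0,0,0,-0.3],[-1,0,0,0,-0.3],[0,0,0,0,-0.3],[0,0,0,0,-0.3],[0,0,0,0,-0.3]]]' 40
python3 - <<'E'
from h import *
for _ in range(3): go(.484,-.3045,0.15,71.7); bot.capture('side')
E
```

```text
clock: 18.37
tool_pos: [0.637, 0.0089, 0.0387]
orientation: [-0.462, -0.524, -0.472, 0.537]
force: [0.6, -0.3, -7.3]
finger_gap: 0.445
t 18.37 tcp [0.637  0.0089 0.0387] jaw -97.3 shift cm [ 0.17 -0.05  0.02] yaw(tool x) 0.7 gap 0.445 F [ 0.65 -0.28 -7.25] tilt [-0.023 -0.002 -1.   ]
clock: 19.12
tool_pos: [0.6361, 0.0089, 0.1531]
orientation: [-0.461, -0.522, -0.474, 0.539]
force: [0.5, 0.3, -7.0]
finger_gap: 0.445
t 19.12 tcp [0.6361 0.0089 0.1531] jaw -97.2 shift cm [  0.83 -11.13  33.  ] yaw(tool x) 11.1 gap 0.445 F [ 0.52  0.28 -7.03] tilt [-0.03  -0.002 -1.   ]
t 19.17 tcp [0.6359 0.0088 0.1527] jaw -97.2 shift cm [  0.8  -11.11  32.99] yaw(tool x) 11.1 gap 0.445 F [-0.46 -0.28 -7.9 ] tilt [-0.03  -0.002 -1.   ]
t 19.22 tcp [0.6358 0.0089 0.1525] jaw -97.2 shift cm [  0.78 -11.1   33.  ] yaw(tool x) 11.1 gap 0.447 F [ 0.03 -0.24 -7.47] tilt [-0.031 -0.002 -1.   ]
```

A weighs about 7.4 N (0.75 kg), so it is solid and goes to the far slot of the long tray.

```bash
python3 -m pendant '[[[0,-0.3,2,0,-0.3],[0,-0.5,3.2,0,-0.3],[0,-0.6,3.7,0,-0.3],[0,-0.6,3.7,0,-0.3],[0,-0.6,3.7,0,-0.3],[0,-0.6,3.7,0,-0.3],[0,-0.6,3.7,0,-0.3],[0,-0.5,3.3,0,-0.3],[0,-0.3,2.5,0,-0.3],[0,-0.2,1.5,0,-0.3],[0,0,0,5.5,-0.3],[0,0,0,5.5,-0.3]]]' 40
python3 - <<'E'
from h import *
go(.5428,-.324,0.15,71.7)
E
```

```text
clock: 20.27
tool_pos: [0.5402, -0.3044, 0.1437]
orientation: [-0.404, -0.561, -0.426, 0.584]
force: [1.3, 0.6, -7.4]
finger_gap: 0.449
t 20.27 tcp [ 0.5402 -0.3044  0.1437] jaw -108.1 shift cm [-0.65  0.83  1.78] yaw(tool x) 0.2 gap 0.449 F [ 1.27  0.56 -7.42] tilt [-0.045  0.005 -0.999]
```

```bash
python3 -m pendant '[[[0,0.8,1.3,0,-0.3],[0,0,0.4,0,-0.3],[0,0,0,0,-0.3],[0,0,0,0,-0.3]]]' 40
python3 - <<'E'
from h import *
go(.5428,-.324,0.042,71.7)
E
```

```text
clock: 20.6
tool_pos: [0.5407, -0.324, 0.14]
orientation: [-0.4, -0.561, -0.425, 0.587]
force: [0.1, 0.7, -7.8]
finger_gap: 0.446
t 20.60 tcp [ 0.5407 -0.324   0.14  ] jaw -108.6 shift cm [ 9.78  0.68 -0.16] yaw(tool x) -0.3 gap 0.446 F [ 0.07  0.66 -7.75] tilt [-0.05   0.007 -0.999]
```

```bash
python3 -m pendant '[[[0.8,0.6,-0.1,0,-0.3],[1.8,0,0,0,-0.3],[2,0,0,0,-0.3],[1.2,0,0,0,-0.3],[0.4,0,0,0,-0.3],[0,0,0,0,-0.3],[0,0,0,0,-0.3]]]' 40
python3 - <<'E'
from h import *
go(.5428,-.324,0.042,71.7)
E
```

```text
clock: 21.18
tool_pos: [0.546, -0.3213, 0.0726]
orientation: [-0.401, -0.561, -0.427, 0.585]
force: [1.0, 0.0, -6.6]
finger_gap: 0.448
t 21.18 tcp [ 0.546  -0.3213  0.0726] jaw -108.3 shift cm [ 3.07 -0.07  0.34] yaw(tool x) 0.0 gap 0.448 F [ 0.96  0.   -6.6 ] tilt [-0.05   0.009 -0.999]
```

```bash
python3 -m pendant '[[[0.4,-0.1,0.3,0,-0.3],[0.7,0,0,0,-0.3],[0.7,0,0,0,-0.3],[0.6,0,0,0,-0.3],[0.3,0,0,0,-0.3],[0.1,0,0,0,-0.3],[0,0,0,0,-0.3]]]' 40
python3 - <<'E'
from h import *
go(.5428,-.324,0.042,71.7)
p,d=bot.capture('side')
cv2.imwrite('pics/s7.png',cv2.resize(p[140:230,300:400,::-1],None,fx=6,fy=6,interpolation=cv2.INTER_CUBIC))
E
```

```text
clock: 21.77
tool_pos: [0.5438, -0.3246, 0.0442]
orientation: [-0.402, -0.561, -0.426, 0.585]
force: [0.3, -0.3, -6.9]
finger_gap: 0.442
t 21.77 tcp [ 0.5438 -0.3246  0.0442] jaw -108.3 shift cm [ 0.23 -0.1  -0.02] yaw(tool x) 0.0 gap 0.442 F [ 0.35 -0.29 -6.92] tilt [-0.047  0.007 -0.999]
```

View pics/s7.png

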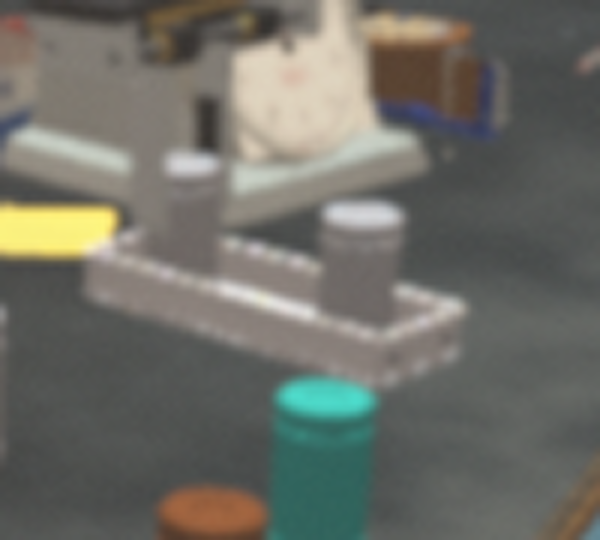

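```bash
python3 -m pendant '[[[0.3,0,0,0,-0.3],[0.3,0,0,0,-0.3],[0.2,0,0,0,-0.3],[0,0,0,0,-0.3]]]' 40
python3 - <<'E'
from h import *
go(.5428,-.324,0.042,71.7)
E
```

```text
clock: 22.15
tool_pos: [0.5455, -0.3252, 0.0425]
orientation: [-0.404, -0.562, -0.424, 0.584]
force: [-0.6, 0.7, -8.8]
finger_gap: 0.443
t 22.15 tcp [ 0.5455 -0.3252  0.0425] jaw -108.3 shift cm [ 0.06 -0.29 -0.03] yaw(tool x) 0.0 gap 0.443 F [-0.6   0.73 -8.81] tilt [-0.043  0.004 -0.999]
```

```bash
python3 -m pendant '[[[0.3,-0.3,0,0,-0.3],[0.3,-0.2,0,0,-0.3],[0.3,0,0,0,-0.3],[0,0,0,0,-0.3]]]' 40
python3 - <<'E'
from h import *
go(.5428,-.324,0.042,71.7)
E
```

```text
clock: 22.48
tool_pos: [0.5454, -0.3252, 0.042]
orientation: [-0.408, -0.564, -0.42, 0.582]
force: [-1.2, 0.3, -7.8]
finger_gap: 0.44
t 22.48 tcp [ 0.5454 -0.3252  0.042 ] jaw -108.3 shift cm [ 0.01 -0.29 -0.03] yaw(tool x) 0.0 gap 0.440 F [-1.23  0.34 -7.76] tilt [-0.031 -0.002 -1.   ]
```

```bash
python3 -m pendant '[[[0,0,0,0,0.2],[0,0,0,0,0.2],[0,0,0,0,0.2],[0,0,0,0,0.2],[-0.3,0,0,0,0.2],[-1,0,0,0,0.2],[-2.5,0,0,0,0.2],[-3.5,0,0,0,0.4],[-3,0,0,0,0.4],[-1,0,0,0,0.4],[0,0,0,0,0.4]]]' 40
python3 - <<'E'
from h import *
go(0.5432,-.0521,0.15,65)
p,d=bot.capture('top')
cv2.imwrite('pics/t3.png',cv2.resize(p[150:340,190:470,::-1],None,fx=2.8,fy=2.8,interpolation=cv2.INTER_CUBIC))
p,d=bot.capture('side')
cv2.imwrite('pics/s8.png',cv2.resize(p[140:230,300:400,::-1],None,fx=6,fy=6,interpolation=cv2.INTER_CUBIC))
E
```

```text
clock: 23.4
tool_pos: [0.5491, -0.3248, 0.1623]
orientation: [-0.409, -0.564, -0.42, 0.582]
force: [-0.8, 0.1, -1.3]
finger_gap: 0.7
t 23.40 tcp [ 0.5491 -0.3248  0.1623] jaw -108.2 shift cm [  1.2   -9.07 -25.73] yaw(tool x) 6.8 gap 0.700 F [-0.83  0.12 -1.28] tilt [-0.03  -0.002 -1.   ]
```

View pics/s8.png

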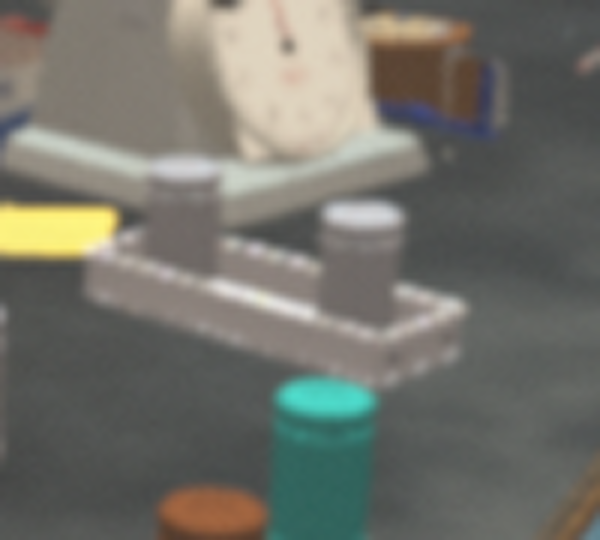

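View pics/t3.png

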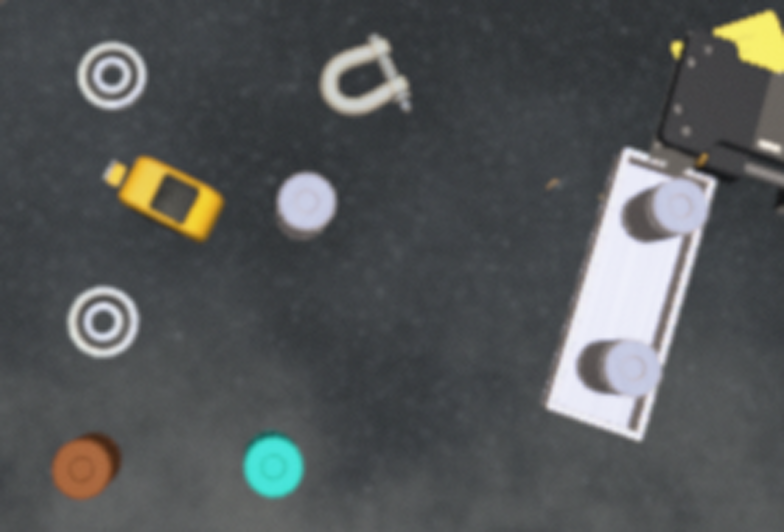

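Both solid spacers stand in the long tray and the bystanders have not moved. Last is B, at (0.543, -0.052).

```bash
python3 -m pendant '[[[0,-0.7,-2,0,0.4],[0,-1.2,-3.3,0,0.4],[0,-1.3,-3.6,0,0.4],[0,-1.3,-3.6,0,0.4],[0,-1.3,-3.6,0,0.4],[0,-1.3,-3.6,0,0.4],[0,-1,-2.9,0,0.4],[0,-0.6,-1.8,0,0.4],[0,-0.2,-0.8,0,0.4],[0,0,0,0,0.4],[0,0,0,0,0.4]]]' 40
python3 - <<'E'
from h import *
go(0.5432,-.0521,0.09,71.7)
E
```

```text
clock: 24.42
tool_pos: [0.5331, -0.0472, 0.1438]
orientation: [-0.401, -0.559, -0.426, 0.588]
force: [-0.4, -0.4, 0.4]
finger_gap: 0.701
t 24.42 tcp [ 0.5331 -0.0472  0.1438] jaw -108.4 shift cm [5.31 1.39 0.07] yaw(tool x) -0.1 gap 0.701 F [-0.41 -0.44  0.37] tilt [-0.055  0.004 -0.998]
```

```bash
python3 -m pendant '[[[0.3,0.8,0,0,0.4],[1.2,0.5,0,0,0.4],[1.8,0,0,0,0.4],[1.3,0,0,0,0.4],[0.3,0,0,0,0.4],[0,0,0,0,0.4],[0,0,0,0,0.4]]]' 40
python3 - <<'E'
from h import *
go(0.5432,-.0521,0.037,71.7)
E
```

```text
clock: 25.0
tool_pos: [0.5445, -0.062, 0.0867]
orientation: [-0.397, -0.56, -0.422, 0.592]
force: [-0.9, 0.2, 0.4]
finger_gap: 0.702
t 25.00 tcp [ 0.5445 -0.062   0.0867] jaw -109.1 shift cm [ 4.97 -0.17 -0.97] yaw(tool x) -0.8 gap 0.702 F [-0.86  0.15  0.36] tilt [-0.057  0.003 -0.998]
```

```bash
python3 -m pendant '[[[0,-0.1,-0.6,0,0.4],[0,0,-0.3,0,0.4],[0,0,0,0,0.4],[0,0,0,0,0.4]]]' 40
python3 - <<'E'
from h import *
go(0.5432,-.0521,0.037,71.7)
E
```

```text
clock: 25.33
tool_pos: [0.5479, -0.0531, 0.088]
orientation: [-0.397, -0.561, -0.421, 0.592]
force: [-1.0, 0.3, -0.3]
finger_gap: 0.699
t 25.33 tcp [ 0.5479 -0.0531  0.088 ] jaw -109.2 shift cm [ 5.12 -0.2  -0.02] yaw(tool x) -0.9 gap 0.699 F [-0.95  0.28 -0.33] tilt [-0.055  0.003 -0.998]
```

```bash
python3 -m pendant '[[[0.5,-0.2,0,0,0.4],[1.2,0,0,0,0.4],[1.2,0,0,0,0.4],[1,0,0,0,0.4],[0.6,0,0,0,0.4],[0.2,0,0,0,0.4],[0,0,0,0,0.4]]]' 40
python3 - <<'E'
from h import *
go(0.5432,-.0521,0.037,71.7)
E
```

```text
clock: 25.92
tool_pos: [0.5424, -0.052, 0.0358]
orientation: [-0.397, -0.561, -0.422, 0.592]
force: [0.4, 0.4, -0.2]
finger_gap: 0.699
t 25.92 tcp [ 0.5424 -0.052   0.0358] jaw -109.2 shift cm [-0.13  0.07 -0.02] yaw(tool x) -0.9 gap 0.699 F [ 0.36  0.38 -0.23] tilt [-0.056  0.003 -0.998]
```

```bash
python3 -m pendant '[[[-0.2,0,0,0,-0.3],[0,0,0,0,-0.3],[0,0,0,0,-0.3],[0,0,0,0,-0.3],[0,0,0,0,-0.3]]]' 40
python3 - <<'E'
from h import *
go(0.5432,-.0521,0.037,71.7)
E
python3 -m pendant '[[[-1,0,0,0,-0.3],[-2,0,0,0,-0.3],[-2.5,0,0,0,-0.3],[-2.5,0,0,0,-0.3],[-2,0,0,0,-0.3],[-1,0,0,0,-0.3],[0,0,0,0,-0.3],[0,0,0,0,-0.3],[0,0,0,0,-0.3]]]' 40
python3 - <<'E'
from h import *
for _ in range(3): go(.576,.266,0.15,81.5); bot.capture('side')
E
```

```text
clock: 26.33
tool_pos: [0.5431, -0.0522, 0.0387]
orientation: [-0.397, -0.561, -0.421, 0.591]
force: [-0.4, 0.2, -1.8]
finger_gap: 0.454
t 26.33 tcp [ 0.5431 -0.0522  0.0387] jaw -109.2 shift cm [ 0.17  0.01 -0.01] yaw(tool x) -0.9 gap 0.454 F [-0.35  0.2  -1.78] tilt [-0.055  0.003 -0.998]
clock: 27.08
tool_pos: [0.5484, -0.0521, 0.1565]
orientation: [-0.398, -0.561, -0.422, 0.591]
force: [-0.4, -0.5, -1.4]
finger_gap: 0.453
t 27.08 tcp [ 0.5484 -0.0521  0.1565] jaw -109.1 shift cm [  0.58  -7.8  -30.96] yaw(tool x) -10.6 gap 0.453 F [-0.41 -0.48 -1.42] tilt [-0.055  0.003 -0.998]
t 27.13 tcp [ 0.5482 -0.0521  0.1561] jaw -109.1 shift cm [  0.55  -7.78 -30.97] yaw(tool x) -10.6 gap 0.451 F [-0.54  0.5  -1.64] tilt [-0.056  0.003 -0.998]
t 27.18 tcp [ 0.5481 -0.0521  0.1559] jaw -109.1 shift cm [  0.53  -7.77 -30.97] yaw(tool x) -10.6 gap 0.452 F [ 0.4  -0.26 -1.66] tilt [-0.056  0.003 -0.998]
```

B weighs about 1.6 N (0.16 kg), so it is hollow. It goes to the diagonally opposite slot of the square tray.

```bash
python3 -m pendant '[[[0,-0.5,-2,0,-0.3],[0,-0.9,-3.3,0,-0.3],[0,-0.9,-3.6,0,-0.3],[0,-0.9,-3.6,0,-0.3],[0,-0.9,-3.6,0,-0.3],[0,-0.9,-3.6,0,-0.3],[0,-0.9,-3.6,0,-0.3],[0,-0.8,-3.3,0,-0.3],[0,-0.6,-2.2,0,-0.3],[0,-0.3,-1,0,-0.3],[0,0,0,-5,-0.3],[0,0,0,-5,-0.3]]]' 40
python3 - <<'E'
from h import *
go(.576,.266,0.13,81.5)
E
```

```text
clock: 28.23
tool_pos: [0.5703, 0.2659, 0.1428]
orientation: [-0.44, -0.519, -0.474, 0.558]
force: [-0.5, -1.7, -1.9]
finger_gap: 0.45
t 28.23 tcp [0.5703 0.2659 0.1428] jaw -99.3 shift cm [ 1.24  0.65 -0.11] yaw(tool x) -0.8 gap 0.450 F [-0.47 -1.69 -1.9 ] tilt [-0.073  0.    -0.997]
```

```bash
python3 -m pendant '[[[0.4,0.5,0,0,-0.3],[1.2,0.3,0,0,-0.3],[1.6,0,0,0,-0.3],[1.2,0,0,0,-0.3],[0.4,0,0,0,-0.3],[0,0,0,0,-0.3],[0,0,0,0,-0.3]]]' 40
python3 - <<'E'
from h import *
go(.576,.266,0.042,81.5)
E
```

```text
clock: 28.82
tool_pos: [0.5751, 0.2594, 0.0858]
orientation: [-0.437, -0.519, -0.471, 0.563]
force: [-1.2, -1.2, -1.9]
finger_gap: 0.452
t 28.82 tcp [0.5751 0.2594 0.0858] jaw -100.0 shift cm [ 4.36  0.31 -0.74] yaw(tool x) -1.5 gap 0.452 F [-1.19 -1.24 -1.91] tilt [-0.078 -0.003 -0.997]
```

```bash
python3 -m pendant '[[[0,0.2,-0.5,0,-0.3],[0.2,0,-0.2,0,-0.3],[0.8,0,0,0,-0.3],[0.8,0,0,0,-0.3],[0.6,0,0,0,-0.3],[0.2,0,0,0,-0.3],[0,0,0,0,-0.3]]]' 40
python3 - <<'E'
from h import *
go(.576,.266,0.042,81.5)
E
```

```text
clock: 29.4
tool_pos: [0.5773, 0.2671, 0.0585]
orientation: [-0.437, -0.521, -0.47, 0.563]
force: [0.6, 0.4, -1.9]
finger_gap: 0.451
t 29.40 tcp [0.5773 0.2671 0.0585] jaw -100.1 shift cm [1.66 0.01 0.11] yaw(tool x) -1.6 gap 0.451 F [ 0.59  0.4  -1.87] tilt [-0.076 -0.002 -0.997]
```

```bash
python3 -m pendant '[[[0.3,0,0,0,-0.3],[0.5,0,0,0,-0.3],[0.4,0,0,0,-0.3],[0.3,0,0,0,-0.3],[0.1,0,0,0,-0.3],[0,0,0,0,-0.3]]]' 40
python3 - <<'E'
from h import *
go(.576,.266,0.042,81.5)
p,d=bot.capture('side')
cv2.imwrite('pics/s9.png',cv2.resize(p[200:300,150:270,::-1],None,fx=5,fy=5,interpolation=cv2.INTER_CUBIC))
E
```

```text
clock: 29.9
tool_pos: [0.5762, 0.267, 0.0415]
orientation: [-0.437, -0.521, -0.47, 0.563]
force: [-2.3, -2.1, 4.7]
finger_gap: 0.453
t 29.90 tcp [0.5762 0.267  0.0415] jaw -100.1 shift cm [-0.05 -0.01  0.1 ] yaw(tool x) -1.6 gap 0.453 F [-2.32 -2.13  4.69] tilt [-0.075 -0.002 -0.997]
```

View pics/s9.png

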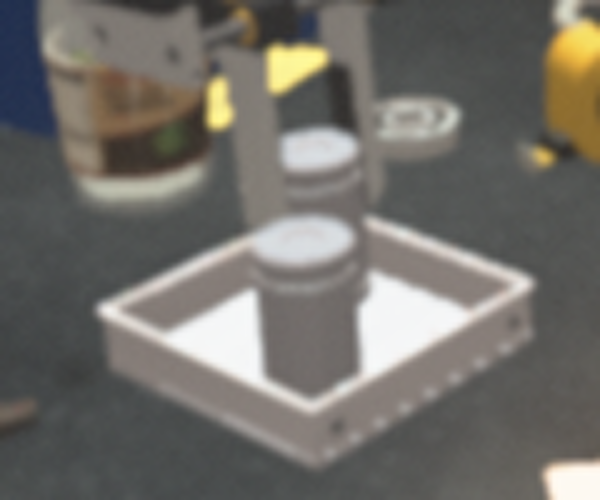

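The floor contact shows in the force (+4.7 N). I release.

```bash
python3 -m pendant '[[[0,0,0,0,0.15],[0,0,0,0,0.15],[0,0,0,0,0.15],[0,0,0,0,0.15],[-0.3,0,0,0,0.15],[-1,0,0,0,0.15],[-2.5,0,0,0,0.15],[-3.5,0,0,0,0.3],[-3.5,0,0,0,0.4],[-1.5,0,0,0,0.4],[0,0,0,0,0.4]]]' 40
python3 - <<'E'
from h import *
go(.45,0.1,0.2,81.5)
E
```

```text
clock: 30.87
tool_pos: [0.5853, 0.2675, 0.173]
orientation: [-0.437, -0.521, -0.471, 0.563]
force: [-0.3, -0.4, 0.1]
finger_gap: 0.699
t 30.87 tcp [0.5853 0.2675 0.173 ] jaw -100.0 shift cm [ -1.64 -10.56  18.89] yaw(tool x) -1.5 gap 0.699 F [-0.31 -0.39  0.09] tilt [-0.076 -0.001 -0.997]
```

Now I move the arm clear and look at everything.

```bash
python3 -m pendant '[[[-2,-1,2,0,0.4],[-2,-1.3,2.7,0,0.4],[-1,-1.3,3,0,0.4],[0,-1.3,3,0,0.4],[0,-1.3,3,0,0.4],[0,-1.3,3,0,0.4],[0,-1,2,0,0.4],[0,0,0.5,0,0.4],[0,0,0,0,0.4],[0,0,0,0,0.4]]]' 40
python3 - <<'E'
from h import *
p,d=bot.capture('top'); cv2.imwrite('pics/tf.png',p[:,:,::-1]); P=cloud('top',d); Z=P[...,2]
m=((Z>0.068)&(Z<0.09)).astype(np.uint8); m[:150]=0
n,l,s,c=cv2.connectedComponentsWithStats(m)
for i in range(1,n):
    if 150<s[i,4]<500: q=P[l==i]; print(c[i].round(1),q.mean(0).round(4),'spread z',q[:,2].std().round(4))
p,d=bot.capture('side'); cv2.imwrite('pics/sf.png',p[:,:,::-1])
E
```

```text
clock: 31.7
tool_pos: [0.4655, 0.087, 0.2347]
orientation: [-0.437, -0.521, -0.471, 0.562]
force: [0.1, 0.6, -0.1]
finger_gap: 0.698
[531.  164.3] [ 0.6709 -0.5386  0.0786] spread z 0.0066
[534.4 206.2] [ 0.5816 -0.538   0.0789] spread z 0.0064
[251.  218.4] [0.5488 0.0451 0.0705] spread z 0.0016
[431.5 223.1] [ 0.5435 -0.3233  0.078 ] spread z 0.0022
[414.6 280.9] [ 0.4269 -0.2845  0.0781] spread z 0.0021
[286.7 316. ] [ 0.3554 -0.0301  0.0753] spread z 0.0015
```

View pics/tf.png

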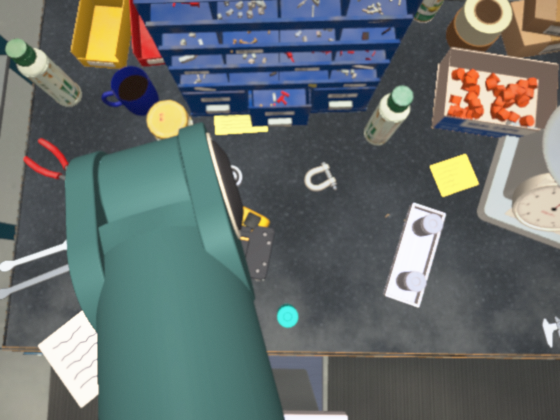

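View pics/sf.png

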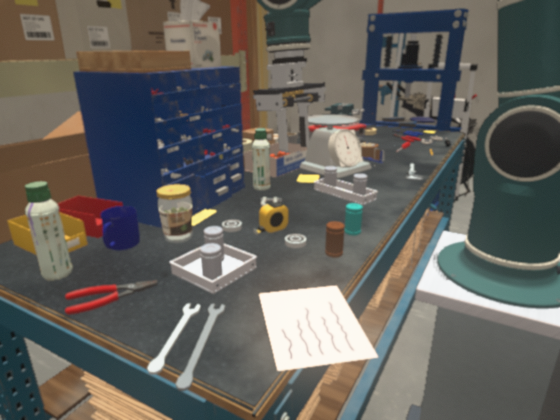

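The long tray holds two upright spacers (tops at 0.078). The arm hides the square tray from above, so I move further and check it.

```bash
python3 -m pendant '[[[0,0,2,0,0.4],[0,0,3,0,0.4],[0,0,3.5,0,0.4],[0,0,3.5,0,0.4],[0,0,3.5,0,0.4],[0,0,3.5,0,0.4],[0,0,3.5,0,0.4],[0,0,3,0,0.4],[0,0,2,0,0.4],[0,0,0,0,0.4],[0,0,0,0,0.4]]]' 40
python3 - <<'E'
from h import *
p,d=bot.capture('top'); cv2.imwrite('pics/tg.png',p[:,:,::-1]); P=cloud('top',d); Z=P[...,2]
m=((Z>0.065)&(Z<0.09)).astype(np.uint8); m[:150]=0
n,l,s,c=cv2.connectedComponentsWithStats(m)
for i in range(1,n):
    if 150<s[i,4]<500: q=P[l==i]; print(c[i].round(1),q.mean(0).round(4),'spread z',q[:,2].std().round(4))
o=bot.observe(); print(o['tool_pos'],o['clock'],abs(o['qd']).max())
E
```

```text
clock: 32.72
tool_pos: [0.4254, -0.1844, 0.2347]
orientation: [-0.441, -0.516, -0.479, 0.556]
force: [0.7, 0.8, 1.0]
finger_gap: 0.696
[528.1 168.9] [ 0.6611 -0.5321  0.0776] spread z 0.0073
[144.4 203. ] [0.5763 0.2632 0.0774] spread z 0.0029
[249.6 219. ] [0.5476 0.048  0.069 ] spread z 0.0023
[107.  226.6] [0.5266 0.3355 0.0775] spread z 0.0029
[286.6 316. ] [ 0.3554 -0.0301  0.0754] spread z 0.0017
[219.3 316.7] [0.3522 0.1022 0.075 ] spread z 0.002
[ 0.42538146 -0.18423296  0.23461525] 32.7667 0.013839415687445364
```

View pics/tg.png

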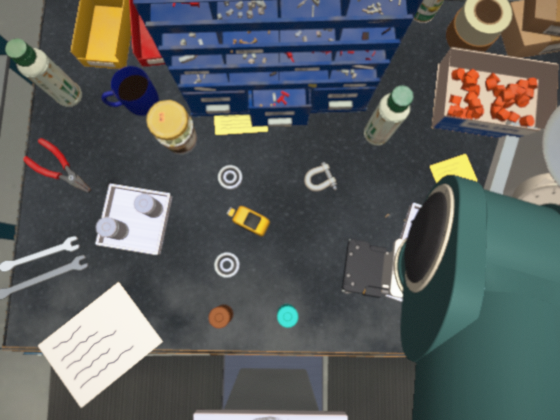

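```bash
python3 -c "
from plant import bot
print(bot.close_job())"
```

```text
the job is handed in; nothing more can be done
None
```

The job is done and handed in at about 33 s of the 72 s allowed. I lifted each of the four spacers to weigh it. The table names each spacer by where it first stood (x, y in m).

| Spacer's first position | Weight felt | Kind | Placed in |
|---|---|---|---|
| (0.455, -0.109) | about 6.7 N | solid | long tray |
| (0.636, 0.009) | about 7.4 N | solid | long tray |
| (0.454, 0.008) | about 2.0 N | hollow | square tray |
| (0.543, -0.052) | about 1.6 N | hollow | square tray |

- **Last checks:** all four spacers stand upright with their tops at z ≈ 0.078, which is spacer height plus tray floor. The tape measure and the brown and turquoise look-alikes measured within about 3 mm of their first positions. The bearings, shackle, bottle and jar look unmoved in the pictures. The arm was clear of everything.
- **What disagreed:**
  - **Tilt:** the tool slowly tilted, by up to about 4°, over the moves.
  - **Floor contact:** only the last placing showed it clearly in the force. I released the other three by height.
  - **Tray positions:** the long tray's position differed by up to about 3 mm between the depth and colour measurements, and the square tray's estimates varied by a similar amount. The spacers had enough room in the trays to allow for that.

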